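# Draw a display plinth together with its cam lock

## Task

Finish joining the wooden display plinth on the model bench: gently slide the loose end section straight along its dowels until its bolt head is inside the cam lock and the section meets the spring plungers, then take the screwdriver from its stand, seat its blade in the slot of the cam disc and turn the cam clockwise until it has drawn the section up tight with no gap left. Put the screwdriver back upright in its stand and let go; do not press the blade hard on the disc or wood or force the cam, and leave the jar, the bowl and the model tank where they are.

Things in the scene. Friction and masses are not known exactly. Their poses are not given: they have to be found in the camera images.
- plinth: Fixed half of the plinth: brown wooden board 120 (x) x 160 (y) x 38 (z) mm, fixed to the bench. Origin: underside, middle of its front face. The front face is the plane x = 0 and looks along -x to the loose section; the board reaches to x = +120 mm. In the front face are two dowel holes, a bolt hole and two brass spring plungers.
- plunger_tip (a point): Tip of one of two brass spring plungers, 4 mm out of the front face, 35 mm either side of its middle (this one at y = +35 mm), as if at rest; the point does not follow the plunger. Together they push back with about 3 N at first touch and 7 N when the gap is closed. A section pushed home by hand springs back off them; only the cam holds it.
- front_face (a point): Middle of the fixed plinth's front face, 19 mm above the bench; axes as the plinth's.
- cam_top (a point): Centre of the top of the cam lock's steel disc, on its vertical axis, flush with the plinth's top, 38 mm above the bench, 32 mm behind the front face. Disc 40 mm across, one straight slot through its centre, 21 mm long, 4.5 wide, 9 deep, ends closed. Axes here: the plinth's. At the start the slot is not measured: from 0.6 rad anticlockwise to 0.3 rad clockwise (from above) of the plinth's x.
- slot_floor (a point): Floor of the slot, on the cam's axis, 29 mm above the bench. Clockwise angle of the slot from the plinth's x axis: gets behind the bolt head by 0.6 rad, pulls from about 0.9, section home at about 1.5 to 1.6, hard stop at 1.75. Takes about 0.1 N m, stays where left; without the bolt head inside grabs nothing. Slot breaks over 75 N contact force of the driver (about 0.25 N m).
- section: Loose end section: brown wooden block 50 (x) x 160 (y) x 38 (z) mm, about 0.35 kg, on the bench in front of the fixed half, gap 15 to 28 mm at the start. Origin: underside, middle of its joining face, which is the plane x = 0 and looks along +x to the plinth; axes parallel to the plinth's. It slides along the plinth's +x.
- bolt_head (a point): Centre of the steel bolt's head, 26 mm out of the section's joining face, 16 mm up. Beside it, at y = +-55 mm, stand two wooden dowels, 10 mm thick and 38 mm long, their tips already in the plinth's holes with 1 mm play each side.
- section_face (a point): Middle of the section's joining face, 19 mm up. The gap is the distance along the plinth's x axis from here to front_face: about 4 mm when the section touches the plungers (5.5 mm or less puts the bolt head inside the cam), 0 when joined.
- section_back (a point): Middle of the section's outer face (looks along its -x), 19 mm up: the place to push, with 30 N at most.
- stand: Plywood screwdriver stand, fixed: block 80 x 80 x 58 mm with one upright through hole of 21 mm in the middle of its top. Origin: centre of its underside.
- stand_hole0 (a point): Centre of the mouth of the stand's hole, 58 mm above the bench.
- driver: Stubby screwdriver, 134 mm long, 0.12 kg, upright in the stand, blade down in the hole, collar on the stand's top. Origin: blade's tip; z runs up to the handle. Flat steel blade 14 mm wide (x), 3 thick (y), 16 long; shaft 8 mm; collar 30 mm across, z = 52 to 58 mm; square wooden handle 26 x 26 mm, z = 58 to 134 mm, flats square to x and y.
- driver_tip (a point): Middle of the end of the screwdriver's blade; axes as driver. Pressed on the disc or the wood outside the slot, the blade may bear 30 N at most, or it scars them.
- driver_grip (a point): Point on the screwdriver's axis at the middle of the handle, 98 mm above the tip: the place to grip it from above.
- jar: Bystander: closed paint jar, 60 mm across, 75 mm tall; origin centre of its underside.
- bowl: Bystander: white plastic bowl, 90 mm across, 50 mm tall; origin centre of its underside.
- tank: Bystander: small model tank, 80 x 53 x 33 mm, with a thin gun; origin centre of its underside.
There are look-alikes about, which are no part of the job. What is shaped like the section but black or turquoise is not meant.

How it is judged:
On the way, in this order (a step that is already met when the one before it is completed fails the run):
1. the loose section is slid up to the plungers, gap 5.5 mm or less (x of section_face in the frame of front_face above -0.0055 m), for 0.2 s.
2. the screwdriver's blade is seated in the cam's slot, at least 4 mm deep (z of driver_tip in the frame of cam_top below -0.004 m and horizontal distance between driver_tip and cam_top below 0.005 m), for 0.2 s.
3. with the blade in the slot, the cam has drawn the section in to a gap under 1.5 mm (x of section_face in the frame of front_face above -0.0015 m and z of driver_tip in the frame of cam_top below -0.003 m and horizontal distance between driver_tip and cam_top below 0.006 m), for 0.2 s.
At the end, for the whole second after the job is handed in: The section stays joined to the plinth with a gap under 1.5 mm and square to it within 0.03 rad, held by the cam alone; the screwdriver stands upright (within 0.15 rad) in the stand's hole, its tip within 10 mm of the hole's axis and under 20 mm above the bench; both at rest (x of section_face in the frame of front_face above -0.0015 m and angle between the x axis of section and the x axis of plinth, either way round below 0.03 rad and horizontal distance between driver_tip and stand_hole0 below 0.01 m and height (world z) of driver_tip below 0.02 m and angle between driver's own z axis and vertical below 0.15 rad and linear speed of driver below 0.02 m/s and linear speed of section below 0.01 m/s); the robot touches nothing.
It fails at once if the screwdriver's blade, not in the slot, is pressed on the cam or plinth with more than 30 N (contact force between driver and plinth above 30 N and z of driver_tip in the frame of cam_top above -0.002 m).
It fails at once if the screwdriver presses or twists with more than 75 N against the plinth and its cam (contact force between driver and plinth above 75 N).
It fails at once if the robot pushes the section with more than 30 N (contact force between any of the arm, the fingers and section above 30 N).
It fails at once if the jar, the bowl or the tank is moved more than 15 mm (distance of any of jar, bowl, tank from where it was at the start of the episode above 0.015 m).
It also fails if it takes over 72 s, if anything falls off the work surface, if the arm or the gripper's body presses on something with over 40 N, if the wrist force passes 120 N, or if a joint passes its speed limit or range.

## Robot

A 6-joint arm with a two-finger parallel gripper is mounted at the origin on the work surface. World frame = base frame: x ahead of the robot, y to its left, z up, the work surface at z = 0. Lengths are in m, angles in rad, forces in N, time in s.
With the tool pointing down it reaches from about 0.425 to 0.95 m from the base axis. Payload 3.5 kg.
Tool frame: the origin (TCP) lies between the finger pads; the fingertips stand 22 mm ahead of it and the grasp point (between the pads) lies 3 mm ahead of it (ctrl.nose_length is the z of the fingertips in the tool frame, in m); z points along the fingers, y is the line along which they close (so a half turn about z gives the same grasp; the last joint's range is limited). The gripper opens to 85 mm and grips with 20 to 120 N. Pads are 22 mm wide; open, the fingers measure 114 mm over their backs; the gripper's body (76 mm by 85 mm) begins 54 mm behind the grasp point. The pads swing forward as they close: fully open they stand 13 mm farther back than shut.
Start: joints at [-1.439, 0.286, 1.577, -0, 1.279, -0.15], TCP at [0.188, -0.648, 0.253] pointing down, gripper open.
Joint ranges: [-2.77, 2.77], [-0.9, 2.22], [0.21, 2.48], [-1.53, 4.67], [0.24, 2.81], [-2.84, 2.84]. Speed limits (rad/s): [2.79, 2.79, 3.14, 3.14, 3.14, 3.14].

## Interface

Orientations are given as a unit quaternion [x, y, z, w].
In Python, from plant import ctrl gives the robot as it stands. The module is installed in compiled form; this text tells all that it offers.
- The arm moves only by the tool send_rows, never from a script. Its argument "rows" is text: rows parted by semicolons, each of 7 numbers parted by spaces: the turn, a rotation vector about the tool's x, y, z in shares of 90 degrees (1.0 is 90 degrees), then the shift along the tool's x, y, z in shares of 1000 mm (1.0 is 1000 mm), then the opening, from -1 (shut) to 1 (fully open). A call has 1 to 8 rows; each row is the pose to reach, as a shift and turn from the pose commanded when the call began, along the tool's axes at that moment; what a row does not reach only later rows make up. A row lasts 1/8 s, in which the tool goes at most 62.5 mm and 10.7 degrees, less where a joint would pass 70% of its speed; a pose out of reach is approached as far as the arm can. A shift or turn number past 1, either way, is cut back to 1. A call with a gripper value outside its range is refused whole. The fingers move at their own pace and stop on an object; "grip_force" is the grip in N (left out, the last holds). Time passes only in rows, so rows that repeat a pose let the fingers close. It gives the time, the measured TCP pose, the force, the opening and the grip force at its end, in the units of the state.
- ctrl.get_state(): the state, without advancing time (a new reading comes with each control period).
- ctrl.read_camera(name): name is "scene" or "top"; returns a dict with "color" (480x640x3 uint8, red, green, blue), "fx", "fy", "cx", "cy" (pixels), "D" ([k1, k2, p1, p2, k3] as OpenCV has them; the pictures are not rectified), "extrinsics" (4x4, takes a point from world to camera coordinates). Camera axes: x right, y down, z forward; pixel columns grow to the right and rows downward; lengths in m; the calibration is good to about 2 mm. A picture is of the moment at which its call begins. There is no depth.
- ctrl.sign_off(): hands the job in; it is judged then, once.
Trained networks look in a picture, given as the dict that the camera call returned (one of the last four; its "shot" number tells which), for a name from the list of things; names that differ only in an ending like _2 or _b are one class to them, and where a whole thing is asked for, a point or a joint stands for the part that bears it (a point fixed in the world has none). Each returns a list of dicts, best first, with "p" (0 to 1); they miss things now and then, are a little off and sometimes report something else, mostly with a low value. They report only what shows in the picture. A call takes as long as a camera call. They do not tell look-alikes from the thing itself.
- ctrl.look_for(picture, target): "position" ([x, y, z] in m, in the coordinates of the camera as it stood for that picture, good to about 4 mm: the middle of the surface that is visible of it).
The state is a dict: "time": time; "qpos": joint angles; "dq": joint speeds; "joint_efforts": joint torques, N m; "eef_pos": TCP position; "tcp_rot": TCP orientation; "contact_force": force on the tool from outside, world axes, zero at the start; "wrist_torque": the same for the moment, N m; "opening": opening from 0.0 (shut) to 1.0 (fully open); "finger_force": force on a finger pad.
Only numpy, scipy, OpenCV 4.12 (cv2) and the standard library are available. Lean on these libraries where they do the work, as an engineer would, in place of code of your own. Each camera call takes 0.05 s, during which the arm holds its last target. There are 200 camera calls.

## Working session

There is one attempt and no reset: what is moved stays moved. The work goes in short steps, Python scripts to look and compute and a tool call to move; the robot and the scene stay as the last step left them, time stands still between calls to the robot, and variables do not carry over. Pictures are saved under pics/ and viewed, at most 10 in all, crops included, and the job is handed in when it is done.

Besides the shell and the picture viewer there is one more tool, called after "Emit:" in YAML: its name, and indented under it one key for each argument. send_rows: Moves the arm, as the interface text tells. Its arguments: {"type":"object","properties":{"rows":{"type":"string"},"grip_force":{"type":"number"}},"required":["rows"]}

```bash
mkdir -p pics; cat > h.py <<'E'
import numpy as np, cv2
from plant import ctrl
from scipy.spatial.transform import Rotation as R
def pix(c,P):
    P=np.atleast_2d(np.array(P,float)); E=c["extrinsics"]; K=np.array([[c["fx"],0,c["cx"]],[0,c["fy"],c["cy"]],[0,0,1.]])
    return cv2.projectPoints(P,cv2.Rodrigues(np.array(E)[:3,:3])[0],np.array(E)[:3,3],K,np.array(c["D"],float))[0][:,0]
def ray(c,uv,z):
    E=np.array(c["extrinsics"]); K=np.array([[c["fx"],0,c["cx"]],[0,c["fy"],c["cy"]],[0,0,1.]])
    n=cv2.undistortPoints(np.array(uv,float).reshape(-1,1,2),K,np.array(c["D"],float))[:,0]
    d=np.c_[n,np.ones(len(n))]@E[:3,:3]; o=-E[:3,:3].T@E[:3,3]
    return o+d*((z-o[2])/d[:,2])[:,None]
def world(c,p):
    E=np.array(c["extrinsics"]); return E[:3,:3].T@(np.array(p)-E[:3,3])
def save(c,n): cv2.imwrite("pics/"+n,c["color"][:,:,::-1])
E
python3 - <<'E'
from h import *
np.set_printoptions(precision=4,suppress=True)
for cam in ["scene","top"]:
    c=ctrl.read_camera(cam); save(c,cam+"0.png")
    print(cam,np.array(c["extrinsics"]),c["fx"])
    for t in ["plinth","section","driver","stand","cam_top","section_back","driver_grip","jar","bowl","tank"]:
        for d in ctrl.look_for(c,t)[:3]:
            w=world(c,d["position"]); print(t,round(d["p"],2),w,pix(c,w)[0])
s=ctrl.get_state();print(s)
E
```

```text
scene [[-0.8108  0.5851 -0.0125  0.4671]
 [ 0.4004  0.539  -0.7411 -0.1403]
 [-0.4269 -0.6059 -0.6713  1.1926]
 [ 0.      0.      0.      1.    ]] 469.2611055022903
section 0.79 [0.3504 0.1954 0.0392] [469.3529 283.0006]
section 0.71 [0.5394 0.3227 0.0394] [452.0348 381.3656]
section 0.69 [0.558  0.1257 0.0406] [363.9103 309.9503]
driver 0.67 [ 0.5908 -0.1994  0.1124] [253.8523 198.5947]
driver 0.21 [ 0.7333 -0.3441  0.025 ] [172.4931 221.4844]
stand 0.57 [ 0.5941 -0.1859  0.0536] [258.3906 223.9693]
stand 0.42 [ 0.586  -0.1998  0.11  ] [255.8418 198.6259]
cam_top 0.6 [0.5963 0.0231 0.0366] [313.888  287.1796]
section_back 0.95 [0.5432 0.3217 0.0404] [450.1095 381.8897]
section_back 0.75 [0.3448 0.1928 0.0382] [470.11   281.3039]
section_back 0.61 [0.5606 0.1253 0.0363] [362.5325 311.9866]
driver_grip 0.69 [ 0.5854 -0.1994  0.1073] [256.3253 199.65  ]
jar 0.34 [0.5927 0.0237 0.0372] [315.6085 286.3085]
bowl 0.83 [0.7771 0.0738 0.0276] [245.3673 354.7196]
bowl 0.72 [0.5939 0.0222 0.0418] [314.6156 284.5063]
tank 0.78 [ 0.7303 -0.3467  0.0236] [173.4207 220.8669]
top [[ 0.0231 -0.9997 
[... 1080 characters left out ...]
2 -0.1862  0.0785] [422.1806 139.211 ]
bowl 0.74 [0.7911 0.0911 0.027 ] [273.0084 124.2469]
tank 0.86 [ 0.7231 -0.3558  0.0232] [502.7617 166.1017]
tank 0.51 [0.546  0.1102 0.0346] [257.9305 250.9571]
{'time': 1.1, 'qpos': array([-1.439 ,  0.2863,  1.5767, -0.    ,  1.2786, -0.15  ]), 'dq': array([-0.002 ,  0.0015,  0.0019,  0.0003,  0.0009, -0.0001]), 'joint_efforts': array([ -0.    , -40.5974, -29.2941,  -0.0001,   0.0005,   0.    ]), 'eef_pos': array([ 0.1877, -0.6483,  0.2533]), 'tcp_rot': array([ 0.9901,  0.1404, -0.    , -0.    ]), 'contact_force': array([ 0.2084, -0.5332, -1.0042]), 'wrist_torque': array([ 0.0125,  0.0156, -0.0066]), 'finger_force': 0.0, 'opening': 0.9978111343864421}
```

View pics/top0.png

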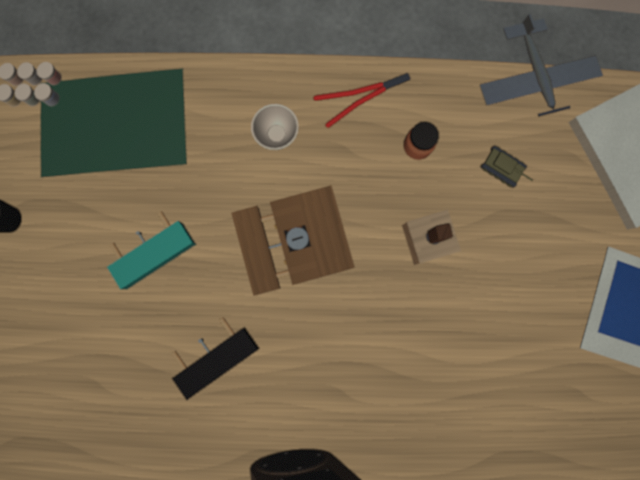

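View pics/scene0.png

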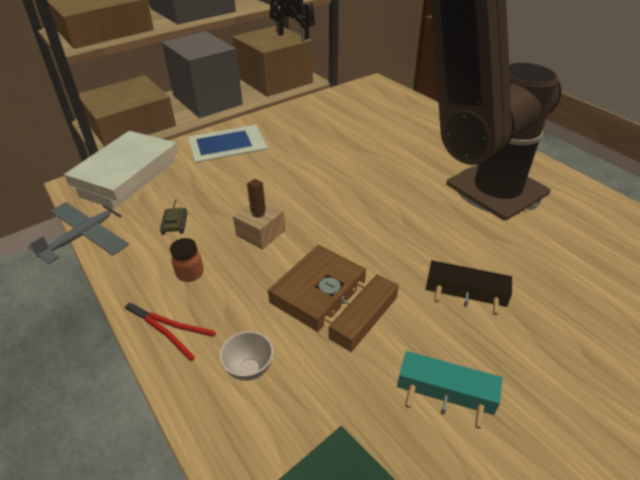

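The top view shows three section-like blocks: brown (257,251), turquoise (150,254) and black (215,362). The brown one fits, because it is wooden, its dowels are in the brown plinth at (312,235) and its colour is as described. The driver is in the stand at (440,233). I'll confirm with enlarged crops.

```bash
python3 - <<'E'
import cv2
a=cv2.imread("pics/top0.png")[180:300,220:370]; cv2.imwrite("pics/c1.png",cv2.resize(a,None,fx=5,fy=5,interpolation=cv2.INTER_CUBIC))
a=cv2.imread("pics/scene0.png")[240:355,260:410]; cv2.imwrite("pics/c2.png",cv2.resize(a,None,fx=5,fy=5,interpolation=cv2.INTER_CUBIC))
E
```

```text
(no output)
```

View pics/c1.png

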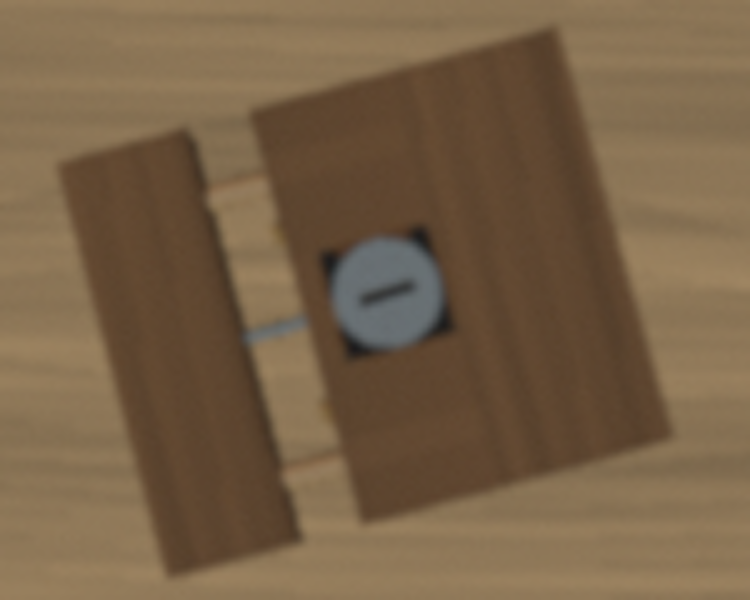

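View pics/c2.png

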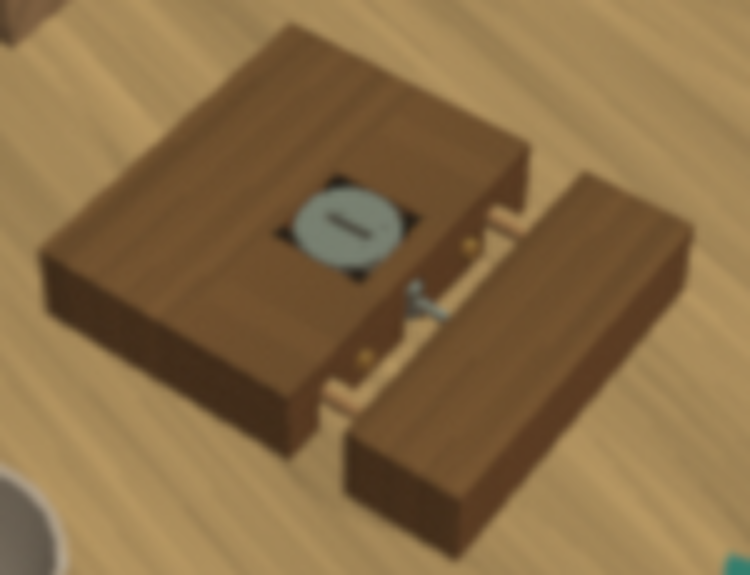

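The crops confirm it: the brown section has its dowels and bolt entering the plinth, with the disc and slot at crop-1 (388,292). The slot runs roughly along the plinth's x. Next I'll fit poses from the corner pixels and crop the stand.

```bash
cat > fit.py <<'E'
from h import *
from scipy.optimize import least_squares
np.set_printoptions(precision=4,suppress=True)
def un(l,ox,oy,s=5): return (np.array(l,float)+.5)/s-.5+np.array([ox,oy])
E
python3 - <<'E'
from fit import *
T=ctrl.read_camera("top");S=ctrl.read_camera("scene")
tp=un([(250,112),(555,28),(673,437),(362,523),(388,292),(187,130),(300,540),(60,163),(168,576)],220,180)
sp=un([(290,397),(42,252),(293,25),(528,148),(350,227),(347,435),(585,172),(460,497),(690,230)],260,240)
def model(q):
    x,y,a,g=q
    L=np.array([(0,.08,.038),(.12,.08,.038),(.12,-.08,.038),(0,-.08,.038),(.032,0,.038),(-g,.08,.038),(-g,-.08,.038),(-g-.05,.08,.038),(-g-.05,-.08,.038)])
    return L@R.from_euler('z',a).as_matrix().T+[x,y,0]
for nm,use in [("top",[(T,tp)]),("scene",[(S,sp)]),("both",[(T,tp),(S,sp)])]:
    f=lambda q:np.concatenate([(pix(c,model(q))-p).ravel() for c,p in use])
    r=least_squares(f,[.59,.04,-1.4,.02]); print(nm,r.x,"rms",np.sqrt(np.mean(r.fun**2)),"cam",model(r.x)[4])
    print((f(r.x)).reshape(-1,2).round(1).tolist())
s0=ray(T,un([(362,299),(414,286)],220,180),.038);d=s0[1]-s0[0];print("slot yaw top",np.arctan2(d[1],d[0]),np.linalg.norm(d))
s0=ray(S,un([(327,215),(373,239)],260,240),.038);d=s0[0]-s0[1];print("slot yaw scene",np.arctan2(d[1],d[0]),np.linalg.norm(d))
a=cv2.imread("pics/top0.png")[205:275,390:465];b=cv2.imread("pics/scene0.png")[175:250,225:290]
r=lambda a:cv2.resize(a,None,fx=5,fy=5,interpolation=cv2.INTER_CUBIC)
o=np.zeros((375,700+10,3),np.uint8);A=r(a);B=r(b);o[:A.shape[0],:375]=A;o[:375,380:380+B.shape[1]]=B;cv2.imwrite("pics/c3.png",o)
E
```

```text
top [ 0.5619  0.0688 -1.2756  0.0232] rms 0.3438701714449746 cam [0.5712 0.0382 0.038 ]
[[-0.5, -0.3], [0.5, -0.5], [0.3, 0.1], [-0.2, 0.4], [-0.2, 0.2], [0.2, -0.6], [0.0, 0.4], [-0.3, -0.1], [0.2, 0.4]]
scene [ 0.5611  0.0686 -1.2762  0.024 ] rms 0.5240719271391855 cam [0.5703 0.038  0.038 ]
[[-0.1, 0.6], [-0.6, -0.2], [-0.2, -0.1], [0.9, -0.6], [-0.2, 0.4], [-0.6, -0.6], [-0.2, -0.2], [0.2, 0.8], [0.9, -0.7]]
both [ 0.5615  0.0688 -1.2756  0.0236] rms 0.4841509931037956 cam [0.5708 0.0382 0.038 ]
[[-0.5, -0.1], [0.5, -0.3], [0.3, 0.3], [-0.2, 0.6], [-0.2, 0.4], [-0.1, -0.4], [-0.2, 0.6], [-0.5, 0.2], [-0.0, 0.7], [-0.2, 0.8], [-0.8, 0.0], [-0.4, 0.0], [0.7, -0.4], [-0.3, 0.5], [-1.0, -0.5], [-0.6, -0.2], [-0.1, 0.9], [0.6, -0.7]]
slot yaw top -1.3003763545242042 0.019835171586241433
slot yaw scene -1.257094045371295 0.021571292180010984
```

View pics/c3.png

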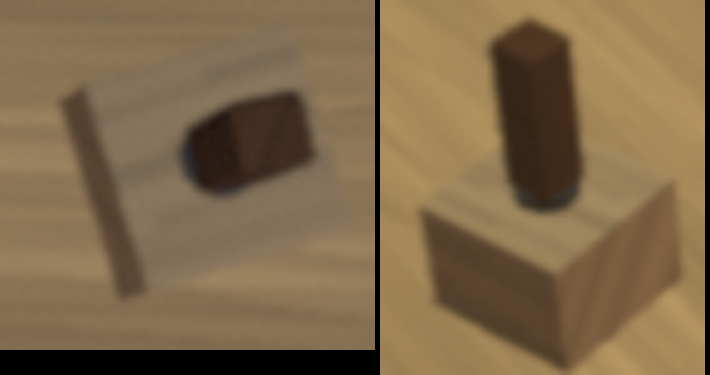

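The crops show the stand and the upright driver handle. Next I'll fit the stand and handle yaw.

```bash
python3 - <<'E'
from fit import *
T=ctrl.read_camera("top");S=ctrl.read_camera("scene")
def sq(h): return [(h,h),(h,-h),(-h,-h),(-h,h)]
def nearfit(name,h,obs,z,g):
    # obs: list of (cam, pts); assign each to nearest corner, yaw modulo 90
    def f(q,full=False):
        L=np.c_[np.array(sq(h)),np.full(4,z)]@R.from_euler('z',q[2]).as_matrix().T+[q[0],q[1],0]
        o=[]
        for c,p in obs:
            P=pix(c,L); o.append((P[np.linalg.norm(P[None]-p[:,None],axis=2).argmin(1)]-p).ravel())
        return np.concatenate(o)
    best=min((least_squares(f,[g[0],g[1],y]) for y in np.arange(0,1.5,.2)),key=lambda r:r.cost)
    print(name,best.x,"yaw deg",np.degrees(best.x[2])%90,"rms",np.sqrt(np.mean(best.fun**2)),best.fun.reshape(-1,2).round(1).tolist())
st=un([(85,88),(295,38),(347,225),(145,290)],390,205)
ss=un([(42,210),(292,183),(175,275)],225,175)
ht=un([(297,92),(315,157)],390,205)
hs=un([(113,45),(150,20),(190,40),(153,63)],225,175)
nearfit("stand both",.04,[(T,st),(S,ss)],.058,(.585,-.2))
nearfit("stand top",.04,[(T,st)],.058,(.585,-.2))
nearfit("handle both",.013,[(T,ht),(S,hs)],.140,(.585,-.2))
nearfit("handle scene",.013,[(S,hs)],.140,(.585,-.2))
print(ctrl.get_state()["time"])
E
```

```text
stand both [ 0.5785 -0.2114  0.2941] yaw deg 16.847904557844593 rms 1.0397905741818194 [[-0.1, -0.9], [-0.8, -2.3], [1.3, 2.1], [0.2, 0.8], [-0.3, -0.4], [1.0, 0.2], [-0.0, 0.7]]
stand top [ 0.5783 -0.2111  0.2903] yaw deg 16.633715533027313 rms 1.2927603428468615 [[-0.2, -0.9], [-0.8, -2.2], [1.1, 2.2], [-0.1, 0.8]]
handle both [ 0.5784 -0.2107  1.8587] yaw deg 16.497144955838323 rms 0.7193031936979857 [[-0.1, -0.9], [0.7, 1.0], [-1.0, 0.4], [0.1, -0.3], [1.2, -0.1], [0.1, 1.1]]
handle scene [ 0.5779 -0.2118  0.2863] yaw deg 16.401311457758332 rms 0.6615694296773179 [[-1.1, 0.1], [0.1, -0.6], [1.1, -0.4], [-0.0, 0.8]]
1.3
```

```bash
cat >> h.py <<'E'
# row numbers (deg about tool z, mm along tool axes) for world target x,y,z,yaw of tool x, tool pointing down
def rel(*targets):
    s=ctrl.get_state(); A=R.from_quat(s["tcp_rot"]); p=s["eef_pos"]
    y0=np.arctan2(*A.as_matrix()[[1,0],0])
    print("t",round(s["time"],2),"pos",p.round(4),"yaw",round(y0,4),"tiltz",A.as_matrix()[:,2].round(4),"F",s["contact_force"].round(1),"T",s["wrist_torque"].round(2),"open",round(s["opening"],3),"ff",round(s["finger_force"],1),"j6",s["qpos"][5].round(3))
    for x,y,z,w in targets:
        B=R.from_euler('z',w)*R.from_quat([1,0,0,0]); rv=np.degrees((A.inv()*B).as_rotvec())
        print("rot",rv.round(1),"shift",((A.inv().apply(np.array([x,y,z])-p))*1000).round(1))
U=np.array([np.cos(-1.2756),np.sin(-1.2756)]);V=np.array([-U[1],U[0]]);O=np.array([.5615,.0688])
def pl(a,b): return O+a*U+b*V
CAM=np.array([.5708,.0382])
E
python3 - <<'E'
from h import *
b=pl(-.110,0);print(b)
rel((.50,-.28,.25,.2816),(.50,-.28,.25,1.866),(b[0],b[1],.25,1.866))
E
```

```text
[0.52949795 0.17404195]
t 1.3 pos [ 0.1877 -0.6483  0.2533] yaw 0.2818 tiltz [ 0.e+00  1.e-04 -1.e+00] F [ 0.2 -0.1  0.6] T [0.02 0.05 0.05] open 0.998 ff 0.0 j6 -0.15
rot [-0. -0.  0.] shift [ 402.4 -267.     3.3]
rot [ -0.   -0.  -90.8] shift [ 402.4 -267.     3.3]
rot [ -0.   -0.  -90.8] shift [ 557.  -694.9    3.4]
```

Units first: shifts go in shares of 1000 mm and turns go in shares of 90 degrees. So 402 mm is 0.402, -267 mm is -0.267, -80 degrees is -0.8889.

Emit:
send_rows:
  rows: "0 0 -0.1111 0.05 -0.033 0 0; 0 0 -0.2222 0.1 -0.066 0 0; 0 0 -0.3333 0.15 -0.1 0 0; 0 0 -0.4444 0.2 -0.133 0 0; 0 0 -0.5556 0.25 -0.166 0 0; 0 0 -0.6667 0.3 -0.2 0 0; 0 0 -0.7778 0.35 -0.233 0 0; 0 0 -0.8889 0.402 -0.267 0 0"
  grip_force: 40

```text
time: 2.3
eef_pos: [0.5007, -0.2786, 0.2537]
tcp_rot: [0.666, 0.746, -0.0, 0.001]
contact_force: [-0.3, -0.5, 0.2]
opening: 0.504
finger_force: 0.0
```

```bash
python3 - <<'E'
from h import *
b=pl(-.110,0)
rel((b[0],b[1],.25,1.866),(b[0],b[1],.08,1.866),(b[0],b[1],.03,1.866))
E
```

```text
t 2.3 pos [ 0.5007 -0.2786  0.2537] yaw 1.6835 tiltz [ 8.e-04 -7.e-04 -1.e+00] F [-0.3 -0.5  0.2] T [-0.05  0.01  0.  ] open 0.504 ff 0.0 j6 -0.797
rot [  0.    0.  -10.5] shift [446.5  79.5   3.4]
rot [  0.    0.  -10.5] shift [446.6  79.4 173.4]
rot [  0.    0.  -10.5] shift [446.7  79.4 223.4]
```

In the tool's units: 446 mm is 0.446, 79.5 mm is 0.0795, -10.7 degrees is -0.1189.

Emit:
send_rows:
  rows: "0 0 -0.1189 0.056 0.01 0.003 0; 0 0 -0.1189 0.112 0.02 0.003 0; 0 0 -0.1189 0.168 0.03 0.003 0; 0 0 -0.1189 0.224 0.04 0.003 0; 0 0 -0.1189 0.28 0.05 0.003 0; 0 0 -0.1189 0.336 0.06 0.003 0; 0 0 -0.1189 0.392 0.07 0.003 0; 0 0 -0.1189 0.446 0.0795 0.003 0"

```text
time: 3.3
eef_pos: [0.5309, 0.1738, 0.2507]
tcp_rot: [0.596, 0.803, 0.0, 0.0]
contact_force: [0.9, -0.6, -0.1]
opening: 0.505
finger_force: 0.0
```

```bash
python3 - <<'E'
from h import *
b=pl(-.110,0);c=pl(-.09,0)
rel((b[0],b[1],.08,1.866),(b[0],b[1],.03,1.866),(c[0],c[1],.03,1.866))
E
```

```text
t 3.3 pos [0.5309 0.1738 0.2507] yaw 1.8651 tiltz [ 1.e-03  1.e-04 -1.e+00] F [ 0.9 -0.6 -0.1] T [ 0.01 -0.05  0.  ] open 0.505 ff 0.0 j6 -0.159
rot [ 0.1  0.  -0.1] shift [  0.7  -1.4 170.7]
rot [ 0.1  0.  -0.1] shift [  0.7  -1.5 220.7]
rot [ 0.1  0.  -0.1] shift [-19.3  -1.4 220.7]
```

In the tool's units: 220 mm is 0.22, 218 mm is 0.218.

Emit:
send_rows:
  rows: "0 0 0 0 -0.001 0.05 0; 0 0 0 0 -0.001 0.1 0; 0 0 0 0 -0.001 0.15 0; 0 0 0 0 -0.001 0.2 0; 0 0 0 0 -0.001 0.218 0; 0 0 0 -0.008 -0.001 0.22 0; 0 0 0 -0.012 -0.001 0.22 0; 0 0 0 -0.015 -0.001 0.22 0"

```text
time: 4.3
eef_pos: [0.5362, 0.1569, 0.0327]
tcp_rot: [0.596, 0.803, 0.001, 0.002]
contact_force: [-0.1, -0.0, -1.1]
opening: 0.494
finger_force: 0.0
```

```bash
python3 - <<'E'
from h import *
b=pl(-.08,0)
rel((b[0],b[1],.03,1.866))
c=ctrl.read_camera("top");save(c,"t1.png");d=ctrl.read_camera("scene")
A=cv2.resize(c["color"][170:310,200:380,::-1],None,fx=4,fy=4,interpolation=2)[:,:400]
B=cv2.resize(d["color"][210:350,310:410,::-1],None,fx=4,fy=4,interpolation=2)
cv2.imwrite("pics/c4.png",np.hstack([A,B]))
E
```

```text
t 4.3 pos [0.5362 0.1569 0.0327] yaw 1.8643 tiltz [ 4.4e-03  5.0e-04 -1.0e+00] F [-0.1 -0.  -1.1] T [-0.01  0.03 -0.02] open 0.494 ff 0.0 j6 -0.19
rot [ 0.2  0.  -0.1] shift [-11.7  -1.5   2.7]
```

View pics/c4.png

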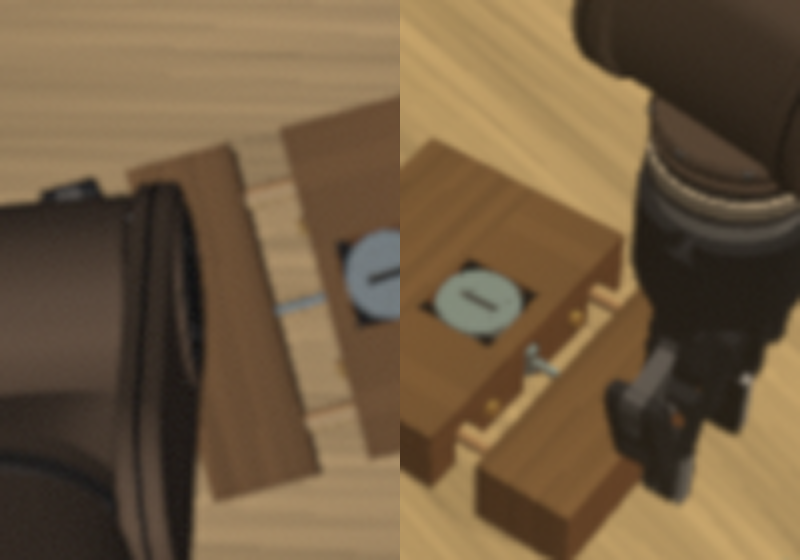

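The fingers are behind the brown section at its back face and the gap is still open. Next I push slowly along plinth +x.

In the tool's units: -20 mm is -0.02, -18 mm is -0.018.

Emit:
send_rows:
  rows: "0 0 0 -0.003 0 0.002 0; 0 0 0 -0.006 0 0.002 0; 0 0 0 -0.009 0 0.002 0; 0 0 0 -0.012 0 0.002 0; 0 0 0 -0.015 0 0.002 0; 0 0 0 -0.018 0 0.002 0; 0 0 0 -0.02 0 0.002 0; 0 0 0 -0.02 0 0.002 0"

```text
time: 5.4
eef_pos: [0.5402, 0.1377, 0.0283]
tcp_rot: [0.596, 0.803, -0.0, 0.0]
contact_force: [-0.7, 0.6, 0.9]
opening: 0.501
finger_force: 0.5
```

```bash
cat > gap.py <<'E'
from h import *
def gap(name=None):
    # look at section's visible joining edge region: print networks and crop
    c=ctrl.read_camera("scene"); d=ctrl.read_camera("top")
    for n,k in (("scene",c),("top",d)):
        for t in ("section","section_face","section_back"):
            for q in ctrl.look_for(k,t)[:4]:
                w=world(k,q["position"]); r=w[:2]-O
                if abs(r@U)<.15 and abs(r@V)<.1: print(n,t,round(q["p"],2),"plinth xy",(r@U).round(4),(r@V).round(4))
    return c,d
E
python3 - <<'E'
from gap import *
rel(); s=ctrl.get_state(); print("tcp plinth",(s["eef_pos"][:2]-O)@U, "push F",s["contact_force"][:2]@U)
gap()
E
```

```text
t 5.4 pos [0.5402 0.1377 0.0283] yaw 1.8648 tiltz [ 1.e-04 -5.e-04 -1.e+00] F [-0.7  0.6  0.9] T [ 0.13  0.07 -0.01] open 0.501 ff 0.5 j6 -0.226
tcp plinth -0.07211469926481884 push F -0.7728478707122228
scene section_face 0.81 plinth xy -0.0346 0.0529
scene section_back 0.95 plinth xy -0.0347 0.056
top section 0.51 plinth xy -0.0275 -0.0229
top section_face 0.8 plinth xy -0.0304 -0.0209
top section_back 0.88 plinth xy -0.0277 -0.0221
```

```bash
cat > prof.py <<'E'
from h import *
def prof(cams=("top","scene"),ys=(.064,.068,.072,.076)):
    xs=np.arange(-.04,.012,.002)
    for n in cams:
        c=ctrl.read_camera(n); g=c["color"].astype(np.float32).sum(2)/3
        a=[]
        for y in ys:
            P=pix(c,[[*pl(x,y),.038] for x in xs]).astype(np.float32)
            a.append(cv2.remap(g,P[:,0].reshape(1,-1),P[:,1].reshape(1,-1),1)[0])
        m=np.mean(a,0); print(n," ".join(f"{x*1000:.0f}:{v:.0f}" for x,v in zip(xs,m)))
E
python3 -c "
from prof import *
prof();prof(ys=(-.064,-.068,-.072,-.076))"
```

```text
top -40:64 -38:64 -36:64 -34:65 -32:66 -30:67 -28:70 -26:73 -24:77 -22:79 -20:79 -18:78 -16:76 -14:72 -12:68 -10:75 -8:98 -6:114 -4:117 -2:112 0:99 2:83 4:76 6:76 8:77 10:77
scene -40:91 -38:90 -36:90 -34:89 -32:87 -30:86 -28:87 -26:88 -24:89 -22:88 -20:88 -18:87 -16:85 -14:83 -12:83 -10:90 -8:94 -6:83 -4:70 -2:66 0:69 2:77 4:83 6:84 8:84 10:84
top -40:77 -38:76 -36:77 -34:78 -32:80 -30:80 -28:79 -26:77 -24:76 -22:75 -20:75 -18:75 -16:73 -14:71 -12:69 -10:78 -8:104 -6:124 -4:127 -2:121 0:105 2:85 4:76 6:76 8:77 10:77
scene -40:30 -38:29 -36:30 -34:30 -32:29 -30:29 -28:29 -26:29 -24:29 -22:29 -20:29 -18:29 -16:29 -14:29 -12:29 -10:29 -8:29 -6:29 -4:29 -2:29 0:28 2:28 4:28 6:30 8:35 10:43
```

In the tool's units: -6 mm is -0.006, -5.5 mm is -0.0055.

Emit:
send_rows:
  rows: "0 0 0 -0.002 0 0 0; 0 0 0 -0.004 0 0 0; 0 0 0 -0.005 0 0 0; 0 0 0 -0.0055 0 0 0; 0 0 0 -0.006 0 0 0; 0 0 0 -0.006 0 0 0"

```text
time: 6.75
eef_pos: [0.5418, 0.1323, 0.0283]
tcp_rot: [0.596, 0.803, -0.0, -0.0]
contact_force: [-1.1, 1.8, 0.6]
opening: 0.497
finger_force: 1.2
```

```bash
cat > st.py <<'E'
from prof import *
rel(); s=ctrl.get_state(); print("tcp plinth",((s["eef_pos"][:2]-O)@U).round(4), "push F",(s["contact_force"][:2]@U).round(2))
prof(("top",))
E
python3 st.py
```

```text
t 6.75 pos [0.5418 0.1323 0.0283] yaw 1.8648 tiltz [-1.e-04 -0.e+00 -1.e+00] F [-1.1  1.8  0.6] T [ 0.35  0.08 -0.05] open 0.497 ff 1.2 j6 -0.236
tcp plinth -0.0665 push F -1.99
top -40:70 -38:72 -36:72 -34:69 -32:67 -30:65 -28:64 -26:66 -24:68 -22:71 -20:73 -18:75 -16:77 -14:79 -12:78 -10:75 -8:71 -6:70 -4:82 -2:99 0:97 2:83 4:77 6:76 8:76 10:77
```

In the tool's units: -1.5 mm is -0.0015, -1 mm is -0.001.

Emit:
send_rows:
  rows: "0 0 0 -0.0005 0 0 0; 0 0 0 -0.001 0 0 0; 0 0 0 -0.0015 0 0 0; 0 0 0 -0.0015 0 0 0"

```text
time: 7.3
eef_pos: [0.5421, 0.1312, 0.0283]
tcp_rot: [0.596, 0.803, 0.0, -0.0]
contact_force: [-1.0, 5.2, 0.8]
opening: 0.498
finger_force: 2.5
```

```bash
python3 st.py
```

```text
t 7.3 pos [0.5421 0.1312 0.0283] yaw 1.8646 tiltz [-3.e-04  6.e-04 -1.e+00] F [-1.   5.2  0.8] T [0.77 0.1  0.02] open 0.498 ff 2.5 j6 -0.239
tcp plinth -0.0654 push F -5.24
top -40:69 -38:71 -36:74 -34:72 -32:68 -30:67 -28:66 -26:65 -24:67 -22:70 -20:73 -18:75 -16:76 -14:78 -12:78 -10:77 -8:74 -6:70 -4:73 -2:86 0:92 2:83 4:76 6:76 8:77 10:77
```

The force stepped from 2 N to 5 N, so the section is on the plungers. I'll give it a small extra push, then back off and lift.

Emit:
send_rows:
  rows: "0 0 0 -0.0007 0 0 0; 0 0 0 -0.0007 0 0 0; 0 0 0 0.01 0 0 0; 0 0 0 0.025 0 0 0; 0 0 0 0.028 0 -0.06 1; 0 0 0 0.028 0 -0.12 1; 0 0 0 0.028 0 -0.18 1; 0 0 0 0.028 0 -0.22 1"

```text
time: 8.35
eef_pos: [0.5348, 0.1582, 0.2521]
tcp_rot: [0.596, 0.803, 0.001, 0.002]
contact_force: [0.6, -0.1, 0.9]
opening: 0.998
finger_force: 0.0
```

```bash
python3 - <<'E'
from prof import *
rel((.5784,-.2107,.245,1.859),(.5784,-.2107,.101,1.859))
prof();prof(("top",),ys=(-.064,-.068,-.072,-.076))
E
```

```text
t 8.35 pos [0.5348 0.1582 0.2521] yaw 1.8654 tiltz [ 4.8e-03 -4.0e-04 -1.0e+00] F [ 0.6 -0.1  0.9] T [-0.02 -0.    0.  ] open 0.998 ff 0.0 j6 -0.188
rot [0.3 0.1 0.4] shift [-365.7  -65.4    7.5]
rot [0.3 0.1 0.4] shift [-365.5  -66.1  151.5]
top -40:82 -38:81 -36:83 -34:85 -32:84 -30:84 -28:83 -26:81 -24:80 -22:82 -20:83 -18:84 -16:82 -14:82 -12:82 -10:79 -8:76 -6:73 -4:77 -2:93 0:97 2:86 4:79 6:79 8:80 10:80
scene -40:84 -38:83 -36:84 -34:86 -32:87 -30:86 -28:85 -26:84 -24:82 -22:82 -20:84 -18:85 -16:85 -14:84 -12:83 -10:82 -8:80 -6:77 -4:73 -2:67 0:66 2:73 4:79 6:80 8:81 10:80
top -40:82 -38:82 -36:81 -34:80 -32:79 -30:79 -28:80 -26:82 -24:84 -22:83 -20:80 -18:79 -16:78 -14:78 -12:77 -10:76 -8:74 -6:73 -4:79 -2:97 0:102 2:88 4:79 6:79 8:80 10:80
```

In the tool's units: -365.7 mm is -0.3657, -350 mm is -0.35, 0.4 degrees is 0.0044.

Emit:
send_rows:
  rows: "0 0 0 -0.06 -0.011 0.004 1; 0 0 0 -0.12 -0.022 0.004 1; 0 0 0 -0.18 -0.033 0.005 1; 0 0 0 -0.24 -0.044 0.005 1; 0 0 0 -0.3 -0.054 0.005 1; 0 0 0 -0.35 -0.063 0.006 1; 0.0033 0 0.0044 -0.3657 -0.0654 0.007 1; 0.0033 0 0.0044 -0.3657 -0.0654 0.007 1"

```text
time: 9.5
eef_pos: [0.5769, -0.2111, 0.2393]
tcp_rot: [0.599, 0.801, -0.002, -0.003]
contact_force: [0.3, 1.3, 0.6]
opening: 0.997
finger_force: 0.0
```

```bash
python3 - <<'E'
from h import *
rel((.5784,-.2107,.107,1.859))
E
```

```text
t 9.5 pos [ 0.5769 -0.2111  0.2393] yaw 1.8566 tiltz [-8.1e-03  4.0e-04 -1.0e+00] F [0.3 1.3 0.6] T [ 0.02 -0.01 -0.02] open 0.997 ff 0.0 j6 -0.799
rot [-0.4 -0.2 -0.1] shift [ -0.4   2.5 132.3]
```

In the tool's units: 110 mm is 0.11, 80 mm is 0.08, -0.3 degrees is -0.0033.

Emit:
send_rows:
  rows: "-0.0033 0 0 0 0 0.04 1; -0.0033 0 0 0 0 0.08 1; -0.0033 0 0 0 0.001 0.11 1; -0.0033 0 0 0 0.001 0.11 1; -0.0033 0 0 0 0.001 0.11 1"

```text
time: 10.12
eef_pos: [0.5787, -0.2102, 0.1326]
tcp_rot: [0.598, 0.801, 0.0, 0.001]
contact_force: [-0.5, -0.4, 0.0]
opening: 1.001
finger_force: 0.0
```

```bash
python3 - <<'E'
from h import *
rel((.5784,-.2107,.107,1.859))
E
```

```text
t 10.12 pos [ 0.5787 -0.2102  0.1326] yaw 1.8594 tiltz [ 1.4e-03 -7.0e-04 -1.0e+00] F [-0.5 -0.4  0. ] T [-0.05 -0.04  0.04] open 1.001 ff 0.0 j6 -0.802
rot [0.1 0.1 0. ] shift [-0.4 -0.4 25.6]
```

In the tool's units: 25 mm is 0.025, 20 mm is 0.02.

Emit:
send_rows:
  rows: "0 0 0 0 0 0.02 1; 0 0 0 0 0 0.025 1; 0 0 0 0 0 0.025 1; 0 0 0 0 0 0.025 -1; 0 0 0 0 0 0.025 -1; 0 0 0 0 0 0.025 -1; 0 0 0 0 0 0.025 -1; 0 0 0 0 0 0.025 -1"
  grip_force: 80

```text
time: 11.12
eef_pos: [0.5783, -0.2114, 0.1068]
tcp_rot: [0.599, 0.801, 0.0, 0.001]
contact_force: [0.1, -0.6, 1.0]
opening: 0.297
finger_force: 78.5
```

```bash
python3 - <<'E'
from h import *
rel()
E
```

```text
t 11.12 pos [ 0.5783 -0.2114  0.1068] yaw 1.8579 tiltz [ 9.e-04 -6.e-04 -1.e+00] F [ 0.1 -0.6  1. ] T [-0.01 -0.03 -0.02] open 0.297 ff 78.5 j6 -0.802
```

In the tool's units: -110 mm is -0.11, -90 mm is -0.09.

Emit:
send_rows:
  rows: "0 0 0 0 0 -0.03 -1; 0 0 0 0 0 -0.06 -1; 0 0 0 0 0 -0.09 -1; 0 0 0 0 0 -0.11 -1; 0 0 0 0 0 -0.11 -1; 0 0 0 0 0 -0.11 -1"

```text
time: 11.88
eef_pos: [0.5772, -0.2108, 0.2146]
tcp_rot: [0.599, 0.801, -0.0, -0.001]
contact_force: [-0.8, -0.2, -1.6]
opening: 0.298
finger_force: 78.9
```

```bash
python3 - <<'E'
from h import *
rel((CAM[0],CAM[1],.217,1.866))
c=ctrl.read_camera("scene"); s=ctrl.get_state()["eef_pos"]
q=pix(c,[s-[0,0,.0998]])[0]; print(q)
x,y=q.round().astype(int)
cv2.imwrite("pics/c5.png",cv2.resize(c["color"][y-50:y+30,x-40:x+40,::-1],None,fx=7,fy=7,interpolation=2)); print(x,y)
E
```

```text
t 11.88 pos [ 0.5772 -0.2108  0.2146] yaw 1.8578 tiltz [-0.0024  0.0013 -1.    ] F [-0.8 -0.2 -1.6] T [ 0.04 -0.08  0.07] open 0.298 ff 78.9 j6 -0.802
rot [-0.1 -0.1 -0.5] shift [240.6  64.3  -2. ]
[256.69268937 192.95722962]
257 193
```

View pics/c5.png

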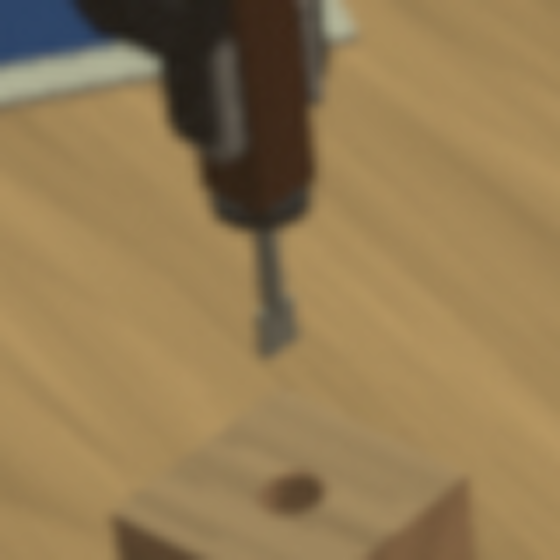

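```bash
python3 - <<'E'
from h import *
c=ctrl.read_camera("scene"); s=ctrl.get_state()["eef_pos"]; tip=s-[0,0,.1008]
g=c["color"].astype(float).mean(2)
x,y=pix(c,[tip])[0].round().astype(int)
print(x,y);print(g[y-16:y+5,x-8:x+9].round().astype(int))
cr=g[y-25:y+6,x-10:x+11]
bg=np.median(np.r_[cr[:,:4].ravel(),cr[:,-4:].ravel()])
for nm,yaw in (("A",.2925),("B",.2925-np.pi/2)):
    M=R.from_euler('z',yaw)
    pts=[(a,b,h) for a in(-.007,.007) for b in (-.0015,.0015) for h in (0,.016)]
    sh=[(.004*np.cos(t),.004*np.sin(t),h) for t in np.arange(0,6.3,.5) for h in (.016,.05)]
    best=None
    for dx in np.arange(-3,3.1,.5):
        for dy in np.arange(-3,3.1,.5):
            im=np.zeros((480*4,640*4),np.uint8)[:, :]
            im=np.zeros((31*8,21*8),np.uint8)
            for P in (pts,sh):
                q=pix(c,M.apply(P)+tip)-[x-10-.5,y-25-.5]+[dx,dy]
                cv2.fillConvexPoly(im,cv2.convexHull((q*8).astype(np.int32)),255)
            m=cv2.GaussianBlur(cv2.resize(im,(21,31),interpolation=cv2.INTER_AREA).astype(np.float32),(0,0),.7)
            r=np.corrcoef(m[8:].ravel(),cr[8:].ravel())[0,1]
            if best is None or r<best[0]: best=(r,dx,dy)
    print(nm,best)
E
```

```text
257 193
[[131 132 129 118  92  71  74  96 121 133 136 136 136 135 133 132 133]
 [131 132 133 126 101  75  73  94 120 133 135 136 137 136 135 132 131]
 [130 131 132 128 104  78  73  91 119 133 135 136 137 137 136 134 132]
 [128 129 130 127 105  80  72  88 115 131 135 135 135 136 136 136 134]
 [127 128 129 125 106  81  72  86 111 128 134 134 134 134 136 137 136]
 [127 128 128 125 107  84  72  83 107 125 133 135 134 134 134 137 137]
 [128 127 127 124 110  86  73  82 106 125 132 134 135 134 134 134 136]
 [129 128 127 124 112  88  73  80 102 123 131 132 134 134 135 135 135]
 [129 129 128 126 117  93  73  76  95 114 129 132 133 134 135 135 135]
 [128 129 128 127 120  99  77  74  86 103 123 133 133 133 134 135 136]
 [127 128 128 126 118 101  81  75  83  96 118 131 135 134 133 134 134]
 [125 127 128 123 109  92  82  79  83  93 113 128 135 135 134 133 133]
 [125 126 127 122 105  88  82  84  85  93 109 124 132 134 136 135 134]
 [126 125 125 122 106  88  83  86  86  92 106 121 128 132 134 135 134]
 [128 126 125 121 107  88  83  86  89  97 111 123 127 128 131 134 135]
 [131 129 127 123 110  91  84  91  99 109 120 126 127 126 127 130 133]
 [131 130 129 126 117  99  92 103 116 121 124 127 128 128 127 127 130]
 [130 130 130 129 124 112 109 117 125 127 126 126 127 128 128 127 128]
 [130 130 131 131 129 125 122 124 127 128 128 127 126 126 128 128 128]
 [131 130 130 131 131 130 127 126 125 128 129 128 125 125 126 128 128]
 [131 130 130 130 130 130 130 127 125 125 127 129 127 125 125 125 127]]
A (np.float64(-0.9675710893304917), np.float64(-0.5), np.float64(-1.0))
B (np.float64(-0.9416693917373288), np.float64(-0.5), np.float64(-1.0))
```

The blade outline matches orientation A: the blade lies along tool y (yaw about 17°). So I rotate −90° about tool z while moving over the cam.

In the tool's units: 241 mm is 0.241, 230 mm is 0.23, -80 degrees is -0.8889.

Emit:
send_rows:
  rows: "0 0 -0.1111 0.03 0.008 0 -1; 0 0 -0.2222 0.065 0.017 0 -1; 0 0 -0.3333 0.1 0.027 0 -1; 0 0 -0.4444 0.135 0.036 0 -1; 0 0 -0.5556 0.17 0.045 0 -1; 0 0 -0.6667 0.205 0.055 0 -1; 0 0 -0.7778 0.23 0.061 0 -1; 0 0 -0.8889 0.241 0.064 0 -1"

```text
time: 12.98
eef_pos: [0.5703, 0.0397, 0.2148]
tcp_rot: [-0.06, 0.998, 0.0, -0.001]
contact_force: [-0.6, 1.0, -1.5]
opening: 0.293
finger_force: 79.0
```

```bash
python3 - <<'E'
from h import *
rel((CAM[0],CAM[1],.164,3.434))
E
```

```text
t 12.97 pos [0.5703 0.0397 0.2148] yaw -3.0217 tiltz [-2.6e-03  4.0e-04 -1.0e+00] F [-0.6  1.  -1.5] T [-0.02  0.04 -0.01] open 0.293 ff 79.0 j6 -1.799
rot [ 0.1 -0.1 -9.9] shift [-0.5 -1.6 50.8]
```

In the tool's units: 51 mm is 0.051, 50 mm is 0.05, -9.9 degrees is -0.11.

Emit:
send_rows:
  rows: "0 0 -0.11 -0.0005 -0.001 0.02 -1; 0 0 -0.11 -0.0005 -0.001 0.04 -1; 0 0 -0.11 -0.0005 -0.001 0.05 -1; 0 0 -0.11 -0.0005 -0.001 0.051 -1; 0 0 -0.11 -0.0005 -0.001 0.051 -1"

```text
time: 13.6
eef_pos: [0.5721, 0.0369, 0.1658]
tcp_rot: [-0.142, 0.99, -0.0, 0.0]
contact_force: [0.1, -0.0, -0.5]
opening: 0.297
finger_force: 79.0
```

```bash
python3 - <<'E'
from h import *
rel((CAM[0],CAM[1],.164,3.434))
c=ctrl.read_camera("scene"); s=ctrl.get_state()["eef_pos"]; tip=s-[0,0,.1008]
x0,y0=285,210
im=cv2.resize(c["color"][y0:y0+80,x0:x0+80,::-1],None,fx=7,fy=7,interpolation=2)
cv2.imwrite("pics/c6.png",im)
print("tip px crop",((pix(c,[tip])-[x0,y0]+.5)*7-.5),"cam px crop",((pix(c,[[*CAM,.038]])-[x0,y0]+.5)*7-.5))
E
```

```text
t 13.6 pos [0.5721 0.0369 0.1658] yaw -2.8573 tiltz [ 8.e-04 -1.e-04 -1.e+00] F [ 0.1 -0.  -0.5] T [0.02 0.02 0.01] open 0.297 ff 79.0 j6 -1.968
rot [-0.   0.  -0.5] shift [0.9 1.6 1.8]
tip px crop [[306.44205408 462.22117561]] cam px crop [[312.88057872 531.68849437]]
```

View pics/c6.png

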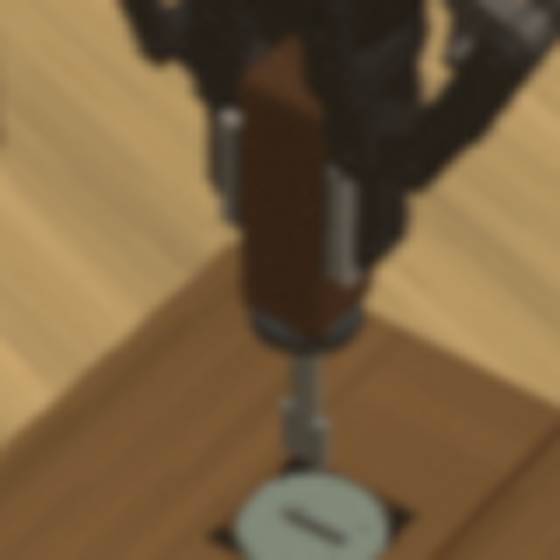

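```bash
python3 - <<'E'
from fit import *
for n,ctr in (("top",(297.3,238.1)),("scene",(329.6,285.1))):
    c=ctrl.read_camera(n); g=cv2.imread(f"pics/{n}0.png").astype(float).mean(2)
    x,y=map(int,np.round(ctr)); 
    f=8; X,Y=np.meshgrid(np.arange(x-7,x+7.01,1/f),np.arange(y-7,y+7.01,1/f))
    v=cv2.remap(g.astype(np.float32),X.astype(np.float32),Y.astype(np.float32),cv2.INTER_CUBIC)
    W=ray(c,np.c_[X.ravel(),Y.ravel()],.038)[:,:2]; d=W-CAM
    v=v.ravel(); disc=np.median(v[np.linalg.norm(d,axis=1)<.016])
    w=np.clip(disc-8-v,0,None)*(np.linalg.norm(d,axis=1)<.0135)
    m=(W*w[:,None]).sum(0)/w.sum(); C=((W-m).T*w)@(W-m)/w.sum(); e,ev=np.linalg.eigh(C); a=ev[:,1]; a=a if a[1]<0 else -a
    print(n,disc,"slot centre",m,"yaw",np.arctan2(a[1],a[0]),"off from CAM along U,V mm",((m-CAM)@np.c_[U,V]*1000).round(2))
s=ctrl.get_state(); print("tcp off U,V",((s["eef_pos"][:2]-CAM)@np.c_[U,V]*1000).round(2))
E
```

```text
top 109.446785 slot centre [0.5713 0.0384] yaw -1.2389822939345743 off from CAM along U,V mm [-0.01  0.55]
scene 118.99246 slot centre [0.5695 0.0366] yaw -1.2753581061496833 off from CAM along U,V mm [ 1.11 -1.68]
tcp off U,V [1.56 1.09]
```

```bash
python3 - <<'E'
from h import *
rel((CAM[0],CAM[1],.142,3.444))
E
```

```text
t 13.75 pos [0.5723 0.037  0.1663] yaw -2.8568 tiltz [ 1.8e-03 -2.0e-04 -1.0e+00] F [ 0.  -0.1 -0.6] T [-0.01  0.02 -0.  ] open 0.294 ff 79.0 j6 -1.968
rot [-0.   0.1 -1. ] shift [ 1.1  1.6 24.3]
```

In the tool's units: 26 mm is 0.026, 1.6 mm is 0.0016, -1 degrees is -0.0111.

Emit:
send_rows:
  rows: "0 0 -0.0111 0.001 0.0016 0.012 -1; 0 0 -0.0111 0.001 0.0016 0.022 -1; 0 0 -0.0111 0.001 0.0016 0.024 -1; 0 0 -0.0111 0.001 0.0016 0.025 -1; 0 0 -0.0111 0.001 0.0016 0.026 -1; 0 0 -0.0111 0.001 0.0016 0.026 -1"

```text
time: 14.5
eef_pos: [0.5705, 0.0384, 0.1396]
tcp_rot: [-0.151, 0.989, -0.0, 0.0]
contact_force: [-0.5, -0.0, -0.1]
opening: 0.298
finger_force: 79.0
```

```bash
cat > c.py <<'E'
from h import *
rel((CAM[0],CAM[1],.142,3.444))
s=ctrl.get_state(); print("tcp off U,V",((s["eef_pos"][:2]-CAM)@np.c_[U,V]*1000).round(2),"tip z",s["eef_pos"][2]-.1008,"F UV",(s["contact_force"][:2]@np.c_[U,V]).round(1))
E
python3 c.py
```

```text
t 14.5 pos [0.5705 0.0384 0.1396] yaw -2.8389 tiltz [ 5.e-04 -1.e-04 -1.e+00] F [-0.5 -0.  -0.1] T [0.01 0.04 0.02] open 0.298 ff 79.0 j6 -1.984
rot [-0.  0.  0.] shift [-0.2 -0.3 -2.4]
tcp off U,V [-0.26 -0.24] tip z 0.0387568307150597 F UV [-0.1 -0.5]
```

In the tool's units: 1.5 mm is 0.0015, 1 mm is 0.001.

Emit:
send_rows:
  rows: "0 0 0 0 0 0.0005 -1; 0 0 0 0 0 0.001 -1; 0 0 0 0 0 0.0015 -1; 0 0 0 0 0 0.0015 -1"

```text
time: 15.0
eef_pos: [0.5704, 0.0384, 0.1379]
tcp_rot: [-0.151, 0.989, -0.0, 0.0]
contact_force: [-0.7, 0.5, -1.2]
opening: 0.294
finger_force: 79.0
```

```bash
python3 c.py
```

```text
t 15.0 pos [0.5704 0.0384 0.1379] yaw -2.8389 tiltz [ 3.e-04  0.e+00 -1.e+00] F [-0.7  0.5 -1.2] T [ 0.02 -0.03  0.02] open 0.294 ff 79.0 j6 -1.984
rot [-0.  0.  0.] shift [-0.3 -0.3 -4.1]
tcp off U,V [-0.35 -0.31] tip z 0.037050476985041075 F UV [-0.7 -0.5]
```

In the tool's units: 1.2 mm is 0.0012, 1 mm is 0.001.

Emit:
send_rows:
  rows: "0 0 0 0 0 0.0005 -1; 0 0 0 0 0 0.001 -1; 0 0 0 0 0 0.0012 -1; 0 0 0 0 0 0.0012 -1"

```text
time: 15.5
eef_pos: [0.5704, 0.0384, 0.1367]
tcp_rot: [-0.151, 0.989, -0.0, 0.0]
contact_force: [-0.0, -0.5, -1.0]
opening: 0.296
finger_force: 79.0
```

```bash
python3 c.py
```

```text
t 15.5 pos [0.5704 0.0384 0.1367] yaw -2.8389 tiltz [ 2.e-04  0.e+00 -1.e+00] F [-0.  -0.5 -1. ] T [ 0.05 -0.07 -0.  ] open 0.296 ff 79.0 j6 -1.984
rot [-0.  0.  0.] shift [-0.3 -0.3 -5.3]
tcp off U,V [-0.33 -0.32] tip z 0.03586052939584153 F UV [ 0.5 -0.2]
```

In the tool's units: 2 mm is 0.002, 1.4 mm is 0.0014.

Emit:
send_rows:
  rows: "0 0 0 0 0 0.0007 -1; 0 0 0 0 0 0.0014 -1; 0 0 0 0 0 0.002 -1; 0 0 0 0 0 0.002 -1"

```text
time: 16.0
eef_pos: [0.5704, 0.0384, 0.1346]
tcp_rot: [-0.151, 0.989, -0.0, 0.0]
contact_force: [1.1, -0.2, -0.8]
opening: 0.292
finger_force: 79.0
```

```bash
python3 c.py
```

```text
t 16.0 pos [0.5704 0.0384 0.1346] yaw -2.8388 tiltz [ 2.e-04 -0.e+00 -1.e+00] F [ 1.1 -0.2 -0.8] T [ 0.08 -0.16 -0.04] open 0.292 ff 79.0 j6 -1.984
rot [-0.  0.  0.] shift [-0.3 -0.3 -7.4]
tcp off U,V [-0.33 -0.34] tip z 0.03376603408386006 F UV [0.5 1. ]
```

In the tool's units: 2.7 mm is 0.0027, 2 mm is 0.002.

Emit:
send_rows:
  rows: "0 0 0 -0.0004 0 0.0005 -1; 0 0 0 -0.0004 0 0.0012 -1; 0 0 0 -0.0004 0 0.002 -1; 0 0 0 -0.0004 0 0.0027 -1; 0 0 0 -0.0004 0 0.0027 -1"

```text
time: 16.62
eef_pos: [0.5706, 0.0386, 0.1317]
tcp_rot: [-0.151, 0.989, 0.0, -0.0]
contact_force: [0.6, 0.0, -1.0]
opening: 0.292
finger_force: 79.0
```

```bash
python3 c.py
```

```text
t 16.62 pos [0.5706 0.0386 0.1317] yaw -2.8388 tiltz [-4.e-04 -0.e+00 -1.e+00] F [ 0.6  0.  -1. ] T [ 0.02 -0.    0.05] open 0.292 ff 79.0 j6 -1.983
rot [ 0. -0.  0.] shift [ -0.1  -0.4 -10.3]
tcp off U,V [-0.41 -0.13] tip z 0.030946616365050056 F UV [0.1 0.5]
```

The blade is seated about 7 mm deep with almost no force. I start turning clockwise (+ about tool z).

In the tool's units: 20 degrees is 0.2222.

Emit:
send_rows:
  rows: "0 0 0.0556 0 0 0 -1; 0 0 0.1111 0 0 0 -1; 0 0 0.1667 0 0 0 -1; 0 0 0.2222 0 0 0 -1; 0 0 0.2222 0 0 0 -1"

```text
time: 17.25
eef_pos: [0.5709, 0.0386, 0.1319]
tcp_rot: [0.023, 1.0, -0.0, 0.0]
contact_force: [0.3, 0.9, -2.1]
opening: 0.295
finger_force: 78.8
```

```bash
python3 c.py
```

```text
t 17.25 pos [0.5709 0.0386 0.1319] yaw 3.0964 tiltz [ 6.e-04 -0.e+00 -1.e+00] F [ 0.3  0.9 -2.1] T [ 0.11 -0.2   0.06] open 0.295 ff 78.8 j6 -1.635
rot [ -0.    0.  -19.9] shift [  0.1  -0.4 -10.1]
tcp off U,V [-0.32  0.18] tip z 0.031123730807110422 F UV [-0.8  0.5]
```

In the tool's units: 30 degrees is 0.3333.

Emit:
send_rows:
  rows: "0 0 0.0556 0 0 0 -1; 0 0 0.1111 0 0 0 -1; 0 0 0.1667 0 0 0 -1; 0 0 0.2222 0 0 0 -1; 0 0 0.2778 0 0 0 -1; 0 0 0.3333 0 0 0 -1; 0 0 0.3333 0 0 0 -1"

```text
time: 18.12
eef_pos: [0.5708, 0.0385, 0.1319]
tcp_rot: [0.28, 0.96, 0.0, 0.0]
contact_force: [-0.6, -0.7, -1.9]
opening: 0.295
finger_force: 78.8
```

```bash
python3 c.py
```

```text
t 18.12 pos [0.5708 0.0385 0.1319] yaw 2.5739 tiltz [ 4.e-04 -0.e+00 -1.e+00] F [-0.6 -0.7 -1.9] T [ 0.03 -0.2  -0.03] open 0.295 ff 78.8 j6 -1.113
rot [  0.    0.  -49.9] shift [ -0.2  -0.3 -10.1]
tcp off U,V [-0.29  0.11] tip z 0.03113239787601893 F UV [ 0.5 -0.8]
```

In the tool's units: 24 degrees is 0.2667.

Emit:
send_rows:
  rows: "0 0 0.0556 0 0 0 -1; 0 0 0.1111 0 0 0 -1; 0 0 0.1667 0 0 0 -1; 0 0 0.2222 0 0 0 -1; 0 0 0.2667 0 0 0 -1"

```text
time: 18.75
eef_pos: [0.5707, 0.0386, 0.1319]
tcp_rot: [0.474, 0.88, 0.0, 0.0]
contact_force: [-0.8, -0.4, -1.5]
opening: 0.296
finger_force: 78.7
```

```bash
python3 c.py; python3 -c "
from prof import *
prof();prof(('top',),ys=(-.064,-.068,-.072,-.076))"
```

```text
t 18.75 pos [0.5707 0.0386 0.1319] yaw 2.1535 tiltz [ 2.e-04 -1.e-04 -1.e+00] F [-0.8 -0.4 -1.5] T [ 0.06 -0.17  0.13] open 0.296 ff 78.7 j6 -0.692
rot [ -0.    0.  -73.9] shift [ -0.3  -0.1 -10.1]
tcp off U,V [-0.37  0.05] tip z 0.03109607706079942 F UV [ 0.1 -0.8]
top -40:33 -38:33 -36:39 -34:51 -32:63 -30:72 -28:76 -26:76 -24:76 -22:76 -20:75 -18:75 -16:75 -14:75 -12:75 -10:75 -8:74 -6:74 -4:74 -2:74 0:73 2:73 4:72 6:72 8:72 10:71
scene -40:86 -38:85 -36:86 -34:88 -32:89 -30:88 -28:88 -26:87 -24:85 -22:84 -20:86 -18:87 -16:87 -14:86 -12:86 -10:85 -8:82 -6:79 -4:75 -2:69 0:68 2:75 4:81 6:82 8:82 10:82
top -40:47 -38:47 -36:47 -34:47 -32:47 -30:47 -28:47 -26:47 -24:47 -22:46 -20:46 -18:46 -16:45 -14:45 -12:46 -10:46 -8:46 -6:45 -4:44 -2:43 0:41 2:40 4:38 6:38 8:36 10:35
```

```bash
python3 - <<'E'
from h import *
c=ctrl.read_camera("scene")
im=cv2.resize(c["color"][250:345,300:410,::-1],None,fx=7,fy=6,interpolation=2)
cv2.imwrite("pics/c7.png",im)
E
```

```text
(no output)
```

View pics/c7.png

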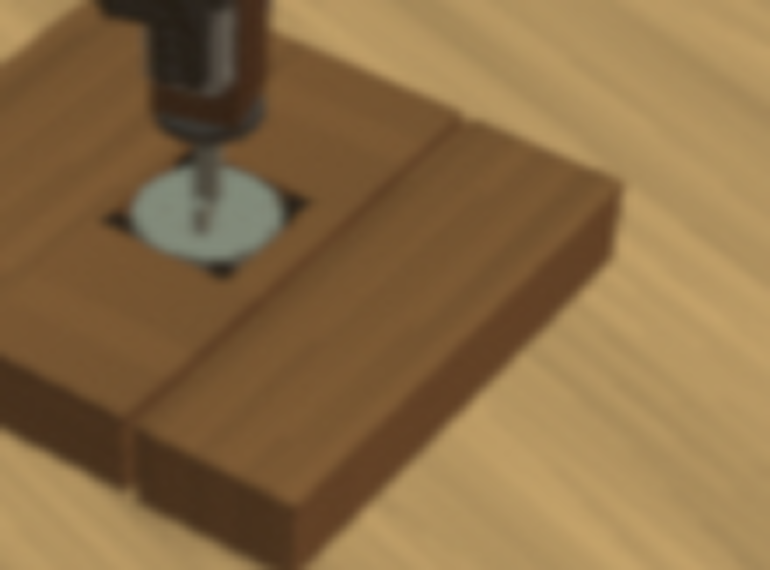

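The slot has turned with the blade (crop (203,222)). A thin gap of about 3–4 mm still shows along (300,270), so I keep turning in small steps.

In the tool's units: 9 degrees is 0.1.

Emit:
send_rows:
  rows: "0 0 0.0333 0 0 0 -1; 0 0 0.0667 0 0 0 -1; 0 0 0.1 0 0 0 -1; 0 0 0.1 0 0 0 -1"

```text
time: 19.45
eef_pos: [0.5707, 0.0385, 0.1319]
tcp_rot: [0.541, 0.841, 0.0, 0.0]
contact_force: [0.2, 1.0, -2.6]
opening: 0.296
finger_force: 78.7
```

```bash
python3 c.py; python3 -c "
from prof import *
prof(('scene',));prof(('top',),ys=(.07,.075))"
```

```text
t 19.45 pos [0.5707 0.0385 0.1319] yaw 1.9978 tiltz [ 1.e-04  0.e+00 -1.e+00] F [ 0.2  1.  -2.6] T [ 0.09 -0.25  0.15] open 0.296 ff 78.7 j6 -0.537
rot [  0.    0.  -82.9] shift [ -0.4  -0.1 -10.1]
tcp off U,V [-0.36  0.03] tip z 0.031123201633838415 F UV [-0.9  0.5]
scene -40:87 -38:86 -36:85 -34:87 -32:89 -30:89 -28:88 -26:87 -24:86 -22:84 -20:85 -18:87 -16:88 -14:87 -12:86 -10:86 -8:84 -6:81 -4:78 -2:73 0:70 2:76 4:81 6:82 8:83 10:83
top -40:35 -38:29 -36:32 -34:42 -32:58 -30:70 -28:75 -26:76 -24:76 -22:75 -20:75 -18:75 -16:75 -14:75 -12:75 -10:74 -8:73 -6:73 -4:73 -2:73 0:72 2:72 4:72 6:71 8:70 10:69
```

The gap is closing, so I continue.

In the tool's units: 9 degrees is 0.1.

Emit:
send_rows:
  rows: "0 0 0.0333 0 0 0 -1; 0 0 0.0667 0 0 0 -1; 0 0 0.1 0 0 0 -1; 0 0 0.1 0 0 0 -1"

```text
time: 20.05
eef_pos: [0.5707, 0.0386, 0.1319]
tcp_rot: [0.606, 0.796, 0.0, 0.0]
contact_force: [1.5, -0.5, -1.3]
opening: 0.293
finger_force: 78.7
```

```bash
python3 c.py; python3 -c "
from prof import *
prof(('scene',))"
```

```text
t 20.05 pos [0.5707 0.0386 0.1319] yaw 1.8402 tiltz [ 0.  0. -1.] F [ 1.5 -0.5 -1.3] T [ 0.12 -0.17  0.17] open 0.293 ff 78.7 j6 -0.379
rot [  0.    0.  -91.9] shift [ -0.4   0.  -10.1]
tcp off U,V [-0.37  0.01] tip z 0.031122167830961223 F UV [0.9 1.3]
scene -40:87 -38:87 -36:86 -34:86 -32:88 -30:89 -28:89 -26:88 -24:87 -22:85 -20:85 -18:86 -16:88 -14:87 -12:87 -10:87 -8:85 -6:83 -4:80 -2:77 0:74 2:77 4:81 6:83 8:83 10:83
```

In the tool's units: 5 degrees is 0.0556.

Emit:
send_rows:
  rows: "0 0 0.0222 0 0 0 -1; 0 0 0.0444 0 0 0 -1; 0 0 0.0556 0 0 0 -1; 0 0 0.0556 0 0 0 -1"

```text
time: 20.6
eef_pos: [0.5707, 0.0386, 0.1319]
tcp_rot: [0.641, 0.768, 0.0, 0.0]
contact_force: [0.3, 0.6, -2.9]
opening: 0.297
finger_force: 78.7
```

```bash
python3 c.py; python3 -c "
from prof import *
prof(('scene',))"
```

```text
t 20.6 pos [0.5707 0.0386 0.1319] yaw 1.7512 tiltz [ 0.  0. -1.] F [ 0.3  0.6 -2.9] T [ 0.12 -0.18  0.08] open 0.297 ff 78.7 j6 -0.29
rot [  0.   0. -97.] shift [ -0.4   0.  -10.1]
tcp off U,V [-0.37  0.01] tip z 0.031129274355070735 F UV [-0.5  0.5]
scene -40:87 -38:87 -36:86 -34:86 -32:88 -30:89 -28:89 -26:89 -24:88 -22:86 -20:85 -18:86 -16:87 -14:88 -12:87 -10:87 -8:86 -6:84 -4:81 -2:78 0:76 2:78 4:82 6:83 8:83 10:83
```

In the tool's units: 3 degrees is 0.0333.

Emit:
send_rows:
  rows: "0 0 0.0111 0 0 0 -1; 0 0 0.0222 0 0 0 -1; 0 0 0.0333 0 0 0 -1; 0 0 0.0333 0 0 0 -1"

```text
time: 21.15
eef_pos: [0.5707, 0.0386, 0.1319]
tcp_rot: [0.66, 0.751, 0.0, -0.0]
contact_force: [-0.2, -0.3, -1.5]
opening: 0.298
finger_force: 78.7
```

```bash
python3 c.py; python3 - <<'E'
from h import *
from scipy.optimize import minimize_scalar
# shift of section top between initial picture (gap 23.6) and now, scene, over its visible top, plus plinth check
def rect(g,c,x0,x1,y0,y1,dx=0):
    X,Y=np.meshgrid(np.arange(x0,x1,.0005),np.arange(y0,y1,.002))
    P=pix(c,np.c_[O+(X.ravel()+dx)[:,None]*U+Y.ravel()[:,None]*V,np.full(X.size,.038)]).astype(np.float32)
    return cv2.remap(g,P[:,:1],P[:,1:],cv2.INTER_CUBIC).reshape(X.shape)
g0=cv2.imread("pics/scene0.png").astype(np.float32).mean(2);c=ctrl.read_camera("scene");g1=c["color"].astype(np.float32).mean(2)
for (y0,y1) in ((.02,.075),(-.03,.02),(-.075,-.03)):
    A=rect(g0,c,-.075,-.028,y0,y1)
    rs=[(np.corrcoef(A.ravel(),rect(g1,c,-.075,-.028,y0,y1,d).ravel())[0,1],d) for d in np.arange(.010,.030,.00025)]
    print("section shift",max(rs))
E
```

```text
t 21.15 pos [0.5707 0.0386 0.1319] yaw 1.6987 tiltz [ 0.e+00  1.e-04 -1.e+00] F [-0.2 -0.3 -1.5] T [ 0.13 -0.23  0.12] open 0.298 ff 78.7 j6 -0.238
rot [   0.    0. -100.] shift [ -0.4   0.  -10.1]
tcp off U,V [-0.36  0.01] tip z 0.031129455253603 F UV [ 0.2 -0.2]
section shift (np.float64(0.9823533411439344), np.float64(0.023750000000000014))
section shift (np.float64(0.9839939888950763), np.float64(0.024000000000000014))
section shift (np.float64(0.9741258089533119), np.float64(0.024250000000000015))
```

The section has shifted 24 mm, matching the initial 23.6 mm gap, so it is joined. I relax the twist within the slot play and lift out.

In the tool's units: -85 mm is -0.085, -60 mm is -0.06, -5 degrees is -0.0556.

Emit:
send_rows:
  rows: "0 0 -0.0333 0 0 0 -1; 0 0 -0.0556 0 0 0 -1; 0 0 -0.0556 0 0 -0.004 -1; 0 0 -0.0556 0 0 -0.01 -1; 0 0 -0.0556 0 0 -0.03 -1; 0 0 -0.0556 0 0 -0.06 -1; 0 0 -0.0556 0 0 -0.085 -1; 0 0 -0.0556 0 0 -0.085 -1"

```text
time: 22.2
eef_pos: [0.5726, 0.0384, 0.2212]
tcp_rot: [0.627, 0.779, 0.002, 0.003]
contact_force: [0.8, -0.1, -2.1]
opening: 0.293
finger_force: 78.9
```

```bash
python3 - <<'E'
from h import *
rel((.5783,-.2112,.2175,1.858),(.5783,-.2112,.108,1.858))
c=ctrl.read_camera("scene");g=c["color"].astype(np.float32).mean(2)
E
```

```text
t 22.2 pos [0.5726 0.0384 0.2212] yaw 1.7862 tiltz [ 7.6e-03 -9.0e-04 -1.0e+00] F [ 0.8 -0.1 -2.1] T [-0.06  0.03  0.06] open 0.293 ff 78.9 j6 -0.325
rot [ 0.4  0.2 -4.1] shift [-245.   -47.8    4. ]
rot [ 0.4  0.2 -4.1] shift [-244.8  -48.6  113.5]
```

In the tool's units: -245 mm is -0.245, -235 mm is -0.235, -4 degrees is -0.0444.

Emit:
send_rows:
  rows: "0 0 -0.0222 -0.04 -0.008 0 -1; 0 0 -0.0444 -0.08 -0.016 0 -1; 0 0 -0.0444 -0.12 -0.024 0 -1; 0 0 -0.0444 -0.16 -0.031 0 -1; 0 0 -0.0444 -0.2 -0.039 0 -1; 0 0 -0.0444 -0.235 -0.046 0 -1; 0 0 -0.0444 -0.245 -0.048 0 -1; 0 0 -0.0444 -0.245 -0.048 0 -1"

```text
time: 23.25
eef_pos: [0.5756, -0.2109, 0.2157]
tcp_rot: [0.6, 0.8, 0.0, -0.001]
contact_force: [0.8, 0.6, -1.0]
opening: 0.296
finger_force: 78.9
```

Emit:
send_rows:
  rows: "0 0 0 0 0 0 -1; 0 0 0 0 0 0 -1; 0 0 0 0 0 0 -1"

```text
time: 23.62
eef_pos: [0.5763, -0.2102, 0.217]
tcp_rot: [0.599, 0.801, 0.0, 0.0]
contact_force: [-1.1, -0.3, -1.0]
opening: 0.293
finger_force: 78.9
```

```bash
python3 - <<'E'
from h import *
rel((.5783,-.2112,.17,1.858),(.5783,-.2112,.107,1.858))
E
```

```text
t 23.62 pos [ 0.5763 -0.2102  0.217 ] yaw 1.8572 tiltz [ 1.e-04  0.e+00 -1.e+00] F [-1.1 -0.3 -1. ] T [-0.02 -0.01  0.  ] open 0.293 ff 78.9 j6 -0.802
rot [ 0.  0. -0.] shift [-1.5  1.6 47. ]
rot [ 0.  0. -0.] shift [ -1.5   1.6 110. ]
```

In the tool's units: 100 mm is 0.1, 1.6 mm is 0.0016.

Emit:
send_rows:
  rows: "0 0 0 -0.0015 0.0016 0 -1; 0 0 0 -0.0015 0.0016 0.02 -1; 0 0 0 -0.0015 0.0016 0.045 -1; 0 0 0 -0.0015 0.0016 0.06 -1; 0 0 0 -0.0015 0.0016 0.075 -1; 0 0 0 -0.0015 0.0016 0.085 -1; 0 0 0 -0.0015 0.0016 0.095 -1; 0 0 0 -0.0015 0.0016 0.1 -1"

```text
time: 24.62
eef_pos: [0.5781, -0.212, 0.1164]
tcp_rot: [0.599, 0.8, -0.0, -0.0]
contact_force: [0.7, -0.2, -0.6]
opening: 0.295
finger_force: 78.9
```

```bash
python3 - <<'E'
from h import *
rel((.5783,-.2112,.1075,1.858))
E
```

```text
t 24.62 pos [ 0.5781 -0.212   0.1164] yaw 1.8561 tiltz [-2.e-04  1.e-04 -1.e+00] F [ 0.7 -0.2 -0.6] T [ 0.03  0.02 -0.01] open 0.295 ff 78.9 j6 -0.801
rot [-0.  -0.  -0.1] shift [0.7 0.4 8.9]
```

Lower the last bit, open, and rise.

In the tool's units: 9 mm is 0.009, 8 mm is 0.008.

Emit:
send_rows:
  rows: "0 0 0 0.0006 0.0004 0.005 -1; 0 0 0 0.0006 0.0004 0.008 -1; 0 0 0 0.0006 0.0004 0.009 -1; 0 0 0 0.0006 0.0004 0.009 -1"

```text
time: 25.12
eef_pos: [0.5785, -0.2114, 0.1081]
tcp_rot: [0.599, 0.8, 0.0, 0.0]
contact_force: [-1.1, 0.7, -1.5]
opening: 0.295
finger_force: 78.9
```

In the tool's units: -120 mm is -0.12, -60 mm is -0.06.

Emit:
send_rows:
  rows: "0 0 0 0 0 0 -0.2; 0 0 0 0 0 0 0.3; 0 0 0 0 0 0 1; 0 0 0 0 0 0 1; 0 0 0 0 0 0 1; 0 0 0 0 0 -0.02 1; 0 0 0 0 0 -0.06 1; 0 0 0 0 0 -0.12 1"

```text
time: 26.12
eef_pos: [0.5774, -0.2109, 0.2284]
tcp_rot: [0.599, 0.8, -0.0, -0.002]
contact_force: [0.2, -0.7, 0.6]
opening: 1.0
finger_force: 0.0
```

In the tool's units: -200 mm is -0.2, -150 mm is -0.15.

Emit:
send_rows:
  rows: "0 0 0 -0.05 0 -0.02 1; 0 0 0 -0.1 0 -0.02 1; 0 0 0 -0.15 0 -0.02 1; 0 0 0 -0.2 0 -0.02 1; 0 0 0 -0.2 0 -0.02 1; 0 0 0 -0.2 0 -0.02 1"

```text
time: 26.88
eef_pos: [0.6346, -0.4029, 0.2487]
tcp_rot: [0.599, 0.8, 0.0, 0.0]
contact_force: [0.5, 0.8, -0.8]
opening: 0.998
finger_force: 0.0
```

```bash
python3 - <<'E'
from prof import *
rel()
T=ctrl.read_camera("top");S=ctrl.read_camera("scene")
prof();prof(("top",),ys=(-.064,-.068,-.072,-.076))
r=lambda a:cv2.resize(a[:,:,::-1],(400,600),interpolation=2)
cv2.imwrite("pics/c8.png",np.hstack([r(S["color"][170:350,230:350]),r(T["color"][180:300,225:305])]))
E
```

```text
t 26.88 pos [ 0.6346 -0.4029  0.2487] yaw 1.856 tiltz [ 4.e-04  2.e-04 -1.e+00] F [ 0.5  0.8 -0.8] T [ 0.03  0.04 -0.01] open 0.998 ff 0.0 j6 -0.986
top -40:74 -38:75 -36:73 -34:74 -32:76 -30:77 -28:76 -26:76 -24:74 -22:73 -20:73 -18:74 -16:76 -14:76 -12:74 -10:74 -8:73 -6:71 -4:69 -2:66 0:65 2:69 4:71 6:72 8:72 10:72
scene -40:78 -38:78 -36:78 -34:77 -32:78 -30:80 -28:80 -26:79 -24:79 -22:77 -20:76 -18:77 -16:78 -14:79 -12:78 -10:78 -8:77 -6:76 -4:73 -2:71 0:69 2:71 4:73 6:74 8:74 10:74
top -40:70 -38:72 -36:74 -34:75 -32:74 -30:73 -28:72 -26:72 -24:73 -22:75 -20:75 -18:75 -16:73 -14:71 -12:71 -10:72 -8:70 -6:69 -4:68 -2:69 0:70 2:71 4:72 6:72 8:72 10:72
```

View pics/c8.png

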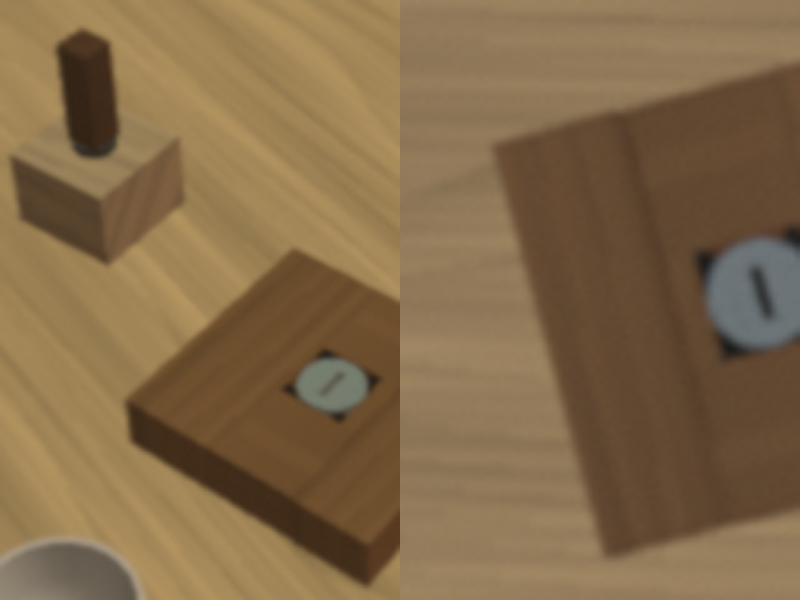

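The driver stands upright in its stand (crop (90,90)). The section sits against the plinth with no visible gap (right crop, line at about (670,330)), and the slot has turned about 90°. I'm handing the job in.

```bash
python3 -c "
from plant import ctrl
print(ctrl.sign_off())"
```

```text
the job is handed in; nothing more can be done
None
```

The section is drawn up tight by the cam with no visible gap, the screwdriver is back upright in its stand and released, and the job is handed in; sign-off returned no verdict.

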